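Re-zero a coffee grinder and open it four clicks

TASK

The coffee grinder's burrs have just been cleaned, so its grind has to be set afresh: turn the winged dial on top clockwise through its clicks until you feel the burrs touch, hold it there firmly for a moment, but do not force or jam them. Then turn it back counter-clockwise exactly four clicks from the touch, let it settle in that click, and slide the red lock tab to the right, fully home. Do not push the cup under the spout or the other things on the counter about.

Things in the scene. Friction and masses are not known exactly. Their poses are not given: they have to be found in the camera images.
- dial (a joint): Winged dial on top, turning about a vertical axis, in rad: counter-clockwise from above counts up (opens), clockwise down (closes). Click stops at every multiple of 0.524 rad (12 a turn), each a valley that draws the dial in; leaving one takes 0.11 N m, falling to 0 at the crest half-way. A click is a crest passed. Starts 1 to 3 clicks open; four clicks from the touch is 2.094.
- dial_grip (a point): Centre of the dial's black wing, the part to grip, on the dial's axis, 211 mm above the counter: a bar 56 mm long, 12 mm thick, 22 mm high (11 mm above and below this point). x axis along the wing to the end with the white line, y across its thickness, z up. The fluted pale wheel under it (radius 35 mm) has its top 15 mm below this point, a black boss 11 mm below.
- lock (a joint): Red lock slide in front of the dial, in m: 0 open (as it starts), 0.012 fully home. It slides to the grinder's -y (right, seen from the robot), takes about 2 N, stays where it is left and stops hard at both ends. Home, its bolt blocks the click plunger so that the dial cannot turn; it goes home only when the dial sits in a click stop.
- lock_tab (a point): Centre of the red lock tab, 198 mm above the counter: 10 mm along the grinder's y (pinch here), 14 mm along x, 29 mm high. Its upper half stands free: the dark bolt's top lies 1 mm below this point and all else within 40 mm is no higher than this point. Axes as the grinder's. Open, it lies 74 mm in front (-x) and 26 mm to the left (+y) of the dial's axis.
- grinder: Grey coffee grinder, fixed: foot 205 x 136 mm, head 206 x 132 mm with flat top 176 mm up, spout under its front, flat black feed cap behind the dial (196 mm up), 222 mm high in all. Origin under the middle of the foot; front to -x, y to its left, z up. Dial axis at x = -15 mm, y = 0. Inside is the burrs' stop, which the dial meets at a hidden angle from -0.015 to -0.225 rad, new each time.
- adjuster: Adjuster on the head (plunger, dial, lock), fixed; origin and axes as the grinder's. At the touch the dial meets a stiff stop (30 N m/rad) on top of the click's own torque, just past click stop 0. Firm is 5 to 16 N on it, 20 mm from the axis (0.10 to 0.32 N m); more chips the burrs. A total of 0.21 to 0.32 N m is right at any angle. Easing back into stop 0 passes no crest and is no click.
- catch_cup: White espresso cup 61 mm wide, 53 mm high, standing on the grinder's foot under the spout; origin under its middle.
- tamper: Coffee tamper with a wooden handle and steel foot, 58 mm wide, 82 mm high; origin under its middle. Bystander.
- milk_jug: Steel milk jug with a handle, 89 x 119 mm, 99 mm high; origin under its middle. Bystander.
- cup_white: White espresso cup with a thin red rim line, 64 mm wide, 54 mm high; origin under its middle. Bystander.
- cocoa_jar: Small clear jar with a white cap and green leaf picture, 47 mm wide, 98 mm high; origin under its middle. Bystander.

How it is judged:
On the way, in this order (a step that is already met when the one before it is completed fails the run):
1. the dial is turned clockwise until the burrs touch firmly, with more than 5 N on their stop (contact force between adjuster and grinder above 5 N), for 0.2 s.
2. the dial sits in the fourth click stop from the touch (within 0.06 rad) with the lock still open (value of joint dial between 2.034 and 2.154 rad and value of joint lock below 0.003 m), for 0.3 s.
At the end, for the whole second after the job is handed in: The dial rests in its fourth click stop (2.094 rad, within 0.06 rad) and the lock tab is fully home (within 1.5 mm); nothing else has been pushed about (value of joint dial between 2.034 and 2.154 rad and value of joint lock above 0.0105 m and not (distance of any of catch_cup, tamper, milk_jug, cup_white, cocoa_jar from where it was at the start of the episode above 0.03 m)); the robot touches nothing.
It fails at once if the burrs are jammed together with more than 16 N (contact force between adjuster and grinder above 16 N).
It fails at once if the cup under the spout or a bystander is shifted more than 30 mm (distance of any of catch_cup, tamper, milk_jug, cup_white, cocoa_jar from where it was at the start of the episode above 0.03 m).
It also fails if it takes over 70 s, if anything falls off the work surface, if the arm or the gripper's body presses on something with over 40 N, if the wrist force passes 120 N, or if a joint passes its speed limit or range.

ROBOT

A 6-joint arm with a two-finger parallel gripper is mounted at the origin on a cart in front of the work surface, level with it; the furniture and walls round the work are solid. World frame = base frame: x ahead of the robot, y to its left, z up, the work surface at z = 0. Lengths are in m, angles in rad, forces in N, time in s.
With the tool pointing down it reaches from about 0.25 to 0.775 m from the base axis. Payload 4 kg.
Tool frame: the origin (TCP) lies between the finger pads; the fingertips stand 25 mm ahead of it and the grasp point (between the pads) lies 6 mm ahead of it (robot.tip_reach is the distance from the TCP to the fingertips, in m); z points along the fingers, y is the line along which they close (so a half turn about z gives the same grasp; the last joint's range is limited). The gripper opens to 94 mm and grips with 3 to 60 N. Pads are 16 mm wide; open, the fingers measure 119 mm over their backs; the gripper's body (75 mm by 177 mm) begins 78 mm behind the grasp point.
Start: joints at [1.207, 0.087, 1.371, -0, 1.684, -0.103], TCP at [0.142, 0.531, 0.2] pointing down, gripper open.
Joint ranges: [-3.1, 3.1], [-0.76, 2.03], [0.27, 2.55], [-1.08, 4.22], [0.17, 2.65], [-2.57, 2.57]. Speed limits (rad/s): [2.79, 2.79, 3.14, 3.14, 3.14, 3.14].

INTERFACE

Orientations are given as [roll, pitch, yaw] about the fixed x, y, z axes, in that order (R = Rz(yaw) Ry(pitch) Rx(roll)).
In Python, from bench import sensors, snapshot, camera_info, ticket, robot gives the robot as it stands.
- The arm moves only by the tool arm_command, never from a script. Its argument "plan" is a list of rows, each an object with "grip": the closure, from -1 (fully open) to 1 (shut); "slide": the shift along the tool's x, y, z normalised to -1 to 1, where 1 is 500 mm, a list of three; "spin": the turn about the tool's z normalised to -1 to 1, where 1 is 5 degrees. A call has 1 to 10 rows; each row shifts and turns the commanded pose from where the row before left it, along the tool's axes as they then stand; what a row does not reach is not made up. A row lasts 1/8 s, in which the tool goes at most 62.5 mm and 10.7 degrees, less where a joint would pass 70% of its speed; a pose out of reach is approached as far as the arm can. A call with a number of a shift or a turn outside -1 to 1 is refused whole. A call with a gripper value outside its range is refused whole. The fingers move at their own pace and stop on an object; the grip force is fixed at half the most. Time passes only in rows, so rows that do not move let the fingers close. It gives the time, the measured TCP pose, the force, the opening and the grip force at its end, in the units of the state.
- sensors.get_obs(): the state, without advancing time (a new reading comes with each control period).
- snapshot(name): name is "scene" or "top"; returns the picture (400x640x3 uint8, red, green, blue); there is no depth.
- camera_info(name): a dict with "fx", "fy", "cx", "cy" (pixels), "position" and "rotation" of the camera in the world. Camera axes: x right, y up, looking along -z (the intrinsics and any distortion apply to the point x, -y, -z); pixel columns grow to the right and rows downward; lengths in m; the calibration is good to about 2 mm. A picture is of the moment at which its call begins. camera_info takes no time and is no camera call.
- ticket.close_job(): hands the job in; it is judged then, once.
The state is a dict: "time": time; "joint_positions": joint angles; "qvel": joint speeds; "joint_torque": joint torques, N m; "tool_pos": TCP position; "ee_rot": TCP orientation; "wrist_force": force on the tool from outside, world axes, zero at the start; "wrist_torque": the same for the moment, N m; "width": finger opening in m; "finger_force": force on a finger pad.
Only numpy, scipy, OpenCV 4.12 (cv2) and the standard library are available. Lean on these libraries where they do the work, as an engineer would, in place of code of your own. Each camera call takes 0.05 s, during which the arm holds its last target. There are 200 camera calls.

## Working session

There is one attempt and no reset: what is moved stays moved. The work goes in short steps, Python scripts to look and compute and a tool call to move; the robot and the scene stay as the last step left them, time stands still between calls to the robot, and variables do not carry over. Pictures are saved under pics/ and viewed, at most 10 in all, crops included, and the job is handed in when it is done.

Besides the shell and the picture viewer there is one more tool, called after "Call:" by a JSON object that holds its "fn" and its "kwargs", one argument or row to a line. arm_command: Moves the arm, as the interface text tells. Scaled input: -1 to 1 covers 500 mm each way for a shift and 5 degrees each way for a turn. Its arguments: {"type":"object","properties":{"plan":{"type":"array","items":{"type":"object","properties":{"grip":{"type":"number"},"slide":{"type":"array","items":{"type":"number"}},"spin":{"type":"number"}}}}},"required":["plan"]}

```bash
mkdir -p pics; ls; python3 - <<'E'
from bench import sensors, snapshot, camera_info
import cv2
for n in("scene","top"):
    im=snapshot(n); cv2.imwrite(f"pics/{n}0.png",im[:,:,::-1]); print(n,camera_info(n))
print(sensors.get_obs())
E
```

```text
pics
scene {'fx': 444.30016687564313, 'fy': 444.30016687564313, 'cx': 321.25791519389907, 'cy': 202.98405531900096, 'position': array([-0.00917827, -0.34942386,  0.7531478 ]), 'rotation': array([ 0.85618625, -0.01332057, -0.82954432])}
top {'fx': 381.28622500123987, 'fy': 381.28622500123987, 'cx': 322.2992329047234, 'cy': 196.0965808325259, 'position': array([0.33636035, 0.12036507, 1.00594309]), 'rotation': array([ 0.17878867,  0.00572142, -1.59431189])}
{'time': 0.1, 'joint_positions': array([ 1.20690027e+00,  8.79376841e-02,  1.37208318e+00, -5.95900238e-06,
        1.68361127e+00, -1.03109525e-01]), 'qvel': array([ 6.42452403e-05, -3.49608327e-03, -4.29630888e-03, -2.41259537e-03,
        1.42826233e-03, -3.52663588e-04]), 'joint_torque': array([ 2.60725603e-03, -3.41254592e+01, -3.03300261e+01,  7.19662732e-02,
        3.04382737e-02, -1.00194500e-04]), 'tool_pos': array([0.14164398, 0.53092763, 0.19840043]), 'ee_rot': array([-3.13956339e+00, -2.04026523e-04,  2.88080525e+00]), 'wrist_force': array([-0.4233742 , -0.37447514,  0.25104345]), 'wrist_torque': array([ 0.00523957, -0.02384429, -0.05063409]), 'finger_force': 0.0, 'width': 0.09382011170219254}
```

View pics/scene0.png

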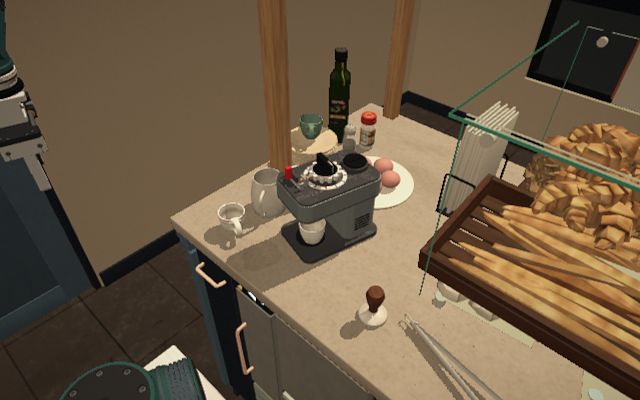

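View pics/top0.png

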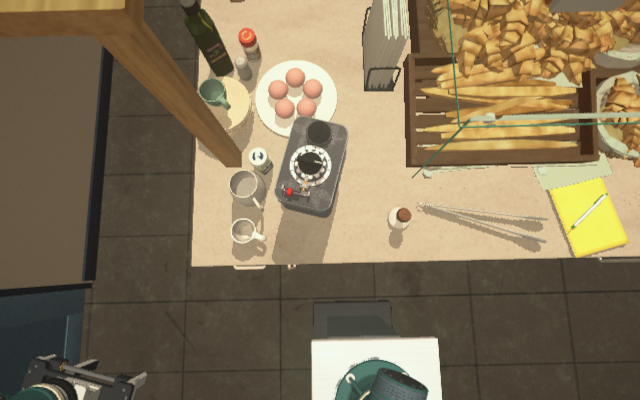

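The scene view shows the grinder with its dial at about (323,170) and the red tab at (289,172). In the top view the dial is at (310,165) and the tab at (289,191), with the jug, cup and jar to its left and the tamper to its right. A wooden post stands to the left, at about (232,162) in the top view.

```bash
cat > h.py <<'E'
import numpy as np, cv2
from scipy.spatial.transform import Rotation as Ro
from bench import sensors, snapshot, camera_info
def ray(n,u,v):
    c=camera_info(n); d=np.array([(u-c['cx'])/c['fx'],-(v-c['cy'])/c['fy'],-1.])
    return np.array(c['position']),Ro.from_euler('xyz',c['rotation']).as_matrix()@d
def onz(n,u,v,z):
    p,d=ray(n,u,v); return p+d*(z-p[2])/d[2]
def proj(n,P):
    c=camera_info(n); q=Ro.from_euler('xyz',c['rotation']).as_matrix().T@(np.array(P)-c['position'])
    return c['cx']+c['fx']*q[0]/-q[2], c['cy']+c['fy']*q[1]/q[2]
E
python3 - <<'E'
from h import *
t=cv2.imread('pics/top0.png'); s=cv2.imread('pics/scene0.png')
a=cv2.resize(t[105:225,260:360],None,fx=5,fy=5,interpolation=cv2.INTER_NEAREST)[:, :]
b=cv2.resize(s[140:220,270:390],None,fx=5,fy=5,interpolation=cv2.INTER_NEAREST)
cv2.imwrite('pics/ct.png',a); cv2.imwrite('pics/cs.png',b)
for n,im in(('top',t),('scene',s)):
    h=cv2.cvtColor(im,cv2.COLOR_BGR2HSV)
    m=(((h[...,0]<8)|(h[...,0]>172))&(h[...,1]>170)&(h[...,2]>90)).astype('uint8')
    k,l,st,c=cv2.connectedComponentsWithStats(m)
    for i in range(1,k):
        if st[i,4]>8: print(n,st[i],c[i], onz(n,*c[i],.205))
for n,(u,v) in(('top',(310,165)),('scene',(323,177))): print(n,onz(n,u,v,.196))
print('post base',onz('top',230,163,0),onz('scene',283,168,0))
E
```

```text
top [239  29  16  17 112] [246.15178571  36.48214286] [0.86045127 0.28875073 0.205     ]
top [287 188   5   8  31] [289.06451613 191.41935484] [0.49309297 0.19242322 0.205     ]
scene [361 113  15  12 136] [368.24264706 118.84558824] [0.76847724 0.19867934 0.205     ]
scene [285 165   7  15  88] [287.94318182 172.06818182] [0.48620447 0.18645093 0.205     ]
top [0.55269397 0.14687264 0.196     ]
scene [0.53204535 0.1310965  0.196     ]
post base [0.61613537 0.3713799  0.        ] [0.67521601 0.41075884 0.        ]
```

View pics/ct.png

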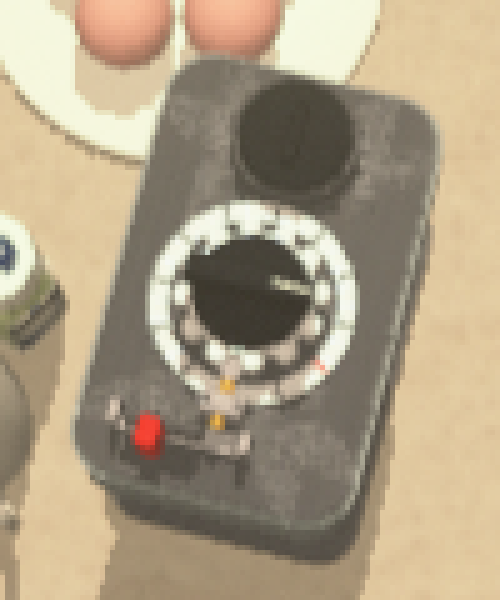

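View pics/cs.png

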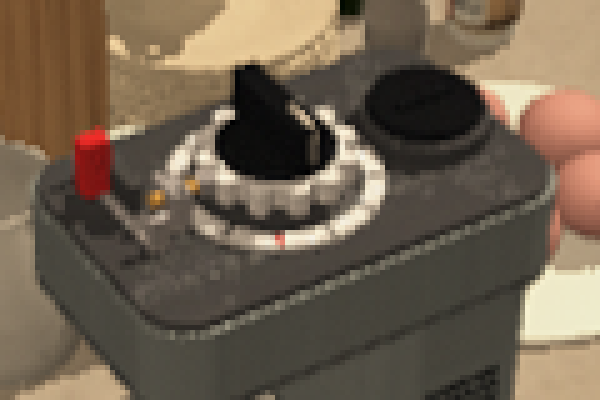

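The crops show the scale ring and wheel around the dial. In the top view the ring is centred near (310,165). The wing's white-line end points right, at about (321,163), and its other end is at (297,159). The tab is at the left end of its slot.

```bash
python3 - <<'E'
from h import *
t=cv2.imread('pics/top0.png'); s=cv2.imread('pics/scene0.png')
def ringc(n,im,box,z):
    x0,y0,x1,y1=box; h=cv2.cvtColor(im,cv2.COLOR_BGR2HSV)[y0:y1,x0:x1]
    m=((h[...,2]>165)&(h[...,1]<70)).astype('uint8')
    k,l,st,c=cv2.connectedComponentsWithStats(m); pts=np.argwhere(np.isin(l,[i for i in range(1,k) if st[i,4]>6]))[:,::-1].astype('float32')
    hull=cv2.convexHull(pts)
    P=np.array([onz(n,u+x0,v+y0,z)[:2] for u,v in hull[:,0]])
    A=np.c_[2*P,np.ones(len(P))]; r=np.linalg.lstsq(A,(P**2).sum(1),rcond=None)[0]
    e=np.hypot(*(P-r[:2]).T); print(n,z,'centre',r[:2],'rad',np.sqrt(r[2]+r[:2]@r[:2]),'resid',e.std())
    return r[:2]
for z in(.176,.18):
    T=ringc('top',t,(286,142,335,189),z); S=ringc('scene',s,(300,155,350,192),z)
# tab by triangulation
def tri(a,b):
    p,d=ray('top',*a); q,e=ray('scene',*b); d/=np.linalg.norm(d); e/=np.linalg.norm(e)
    k=np.linalg.lstsq(np.c_[d,-e],q-p,rcond=None)[0]; A=p+k[0]*d;B=q+k[1]*e; return (A+B)/2,np.linalg.norm(A-B)
print('tab',tri((289.06,191.42),(287.94,172.07)))
c=lambda u,v,x0,y0:(u/5-.5+x0,v/5-.5+y0)
print('cap',tri(c(297,135,260,105),c(425,107,270,140)))
# edges, rim z .176
for a,b in(((160,80),(80,410)),((440,165),(365,505))):
    A=onz('top',*c(*a,260,105),.176);B=onz('top',*c(*b,260,105),.176); d=A-B; print('edge yaw',np.degrees(np.arctan2(d[1],d[0])),A,B)
L=onz('top',*c(187,271,260,105),.222);W=onz('top',*c(308,292,260,105),.222); d=W-L
print('wing',L,W,np.degrees(np.arctan2(d[1],d[0])),'len',np.linalg.norm(d))
L=onz('scene',*c(238,75,270,140),.222);W=onz('scene',*c(310,128,270,140),.222); d=W-L
print('wing sc',L,W,np.degrees(np.arctan2(d[1],d[0])),np.linalg.norm(d))
E
```

```text
top 0.176 centre [0.56399094 0.15621614] rad 0.05384763769034756 resid 0.006629469302596479
scene 0.176 centre [0.5611855  0.15303304] rad 0.04934461776191815 resid 0.0021177480151370874
top 0.18 centre [0.56289385 0.15604335] rad 0.053588113207406085 resid 0.006597517862074283
scene 0.18 centre [0.55723252 0.1495507 ] rad 0.04900262829301444 resid 0.002103070679455651
tab (array([0.49395915, 0.19364055, 0.1972009 ]), np.float64(0.001653245517705097))
cap (array([0.63118753, 0.12651258, 0.18769388]), np.float64(0.002361545272830479))
edge yaw -13.52833147532015 [0.66443371 0.18811308 0.176     ] [0.51065302 0.22511299 0.176     ]
edge yaw -13.90826928405456 [0.62039818 0.06110402 0.176     ] [0.46483328 0.09962626 0.176     ]
wing [0.56027255 0.17364884 0.222     ] [0.54975669 0.12237908 0.222     ] -101.59108603427782 len 0.052337091476780596
wing sc [0.55513483 0.16931129 0.222     ] [0.54778306 0.1227089  0.222     ] -98.96483456775158 0.0471787219677647
```

```bash
python3 - <<'E'
from h import *
t=cv2.imread('pics/top0.png')
h=cv2.cvtColor(t,cv2.COLOR_BGR2HSV); x0,y0=286,142
sub=h[y0:189,x0:335]
m=((sub[...,2]>150)&(sub[...,1]<45)).astype('uint8')
yy,xx=np.mgrid[y0:189,x0:335]; m[np.hypot(xx-310,yy-165)>23]=0
for r in m: print(''.join('#' if v else '.' for v in r))
P=np.array([onz('top',u+x0,v+y0,.178)[:2] for u,v in cv2.convexHull(np.argwhere(m)[:,::-1].astype('float32'))[:,0]])
A=np.c_[2*P,np.ones(len(P))]; r=np.linalg.lstsq(A,(P**2).sum(1),rcond=None)[0]
print(r[:2],np.sqrt(r[2]+r[:2]@r[:2]),np.hypot(*(P-r[:2]).T).std())
# dark cap/boss/wing
d=((h[...,2]<48)).astype('uint8')[y0:189,x0:335]
for r in d: print(''.join('#' if v else '.' for v in r))
E
```

```text
.................................................
.................................................
.................................................
....................######.......................
................###########......................
..............###############....................
............#####################.###............
...........###########################...........
..........##########..#####..##########..........
.........###########..##################.........
........#############......######.#######........
.......#######.####...........###...######.......
.......######..##...............##########.......
......######...#.................##########......
.....#######.....................##########......
.....######.......................####.#####.....
.....######........................###..#####....
....#####..........................##...#####....
....#####...........................#...#####....
....####.##..................#.......###.####....
....########......................##.###.#####...
...#########.........................#########...

[... 2964 characters left out ...]

.................................................
.................................................
.................................................
.................................................
.................................................
.................................................
.................................................
.................................................
.................................................
.................................................
.................................................
.................................................
.................................................
.................................................
```

Call:
{"fn": "arm_command", "kwargs": {
  "plan": [
    {"grip":-1,"slide":[0,0,-0.03],"spin":1},
    {"grip":-1,"slide":[0,0,-0.03],"spin":1},
    {"grip":-1,"slide":[0,0,-0.03],"spin":1},
    {"grip":-1,"slide":[0,0,-0.03],"spin":1},
    {"grip":-1,"slide":[0,0,-0.03],"spin":1},
    {"grip":-1,"slide":[0,0,-0.03],"spin":1},
    {"grip":-1,"slide":[0,0,-0.03],"spin":1},
    {"grip":-1,"slide":[0,0,-0.03],"spin":1},
    {"grip":-1,"slide":[0,0,-0.03],"spin":1},
    {"grip":-1,"slide":[0,0,-0.03],"spin":1}
  ]
}}

```text
time: 1.35
tool_pos: [0.1418, 0.5313, 0.3493]
ee_rot: [-3.141, 0.001, 2.005]
wrist_force: [-0.4, 0.5, -0.8]
width: 0.0936
finger_force: 0.0
```

Call:
{"fn": "arm_command", "kwargs": {
  "plan": [
    {"grip":-1,"slide":[0,0,0],"spin":0.96},
    {"grip":-1,"slide":[0,0,0],"spin":0.96},
    {"grip":-1,"slide":[0,0,0],"spin":0.96},
    {"grip":-1,"slide":[0,0,0],"spin":0.96},
    {"grip":-1,"slide":[0,0,0],"spin":0.96},
    {"grip":-1,"slide":[0,0,0],"spin":0.96},
    {"grip":-1,"slide":[0,0,0],"spin":0.96},
    {"grip":-1,"slide":[0,0,0],"spin":0.96}
  ]
}}

```text
time: 2.35
tool_pos: [0.1418, 0.5313, 0.3488]
ee_rot: [-3.141, 0.001, 1.335]
wrist_force: [-0.1, -0.5, -0.6]
width: 0.094
finger_force: 0.0
```

Call:
{"fn": "arm_command", "kwargs": {
  "plan": [
    {"grip":-0.3,"slide":[-0.055,0.0985,0],"spin":0},
    {"grip":-0.3,"slide":[-0.055,0.0985,0],"spin":0},
    {"grip":-0.3,"slide":[-0.055,0.0985,0],"spin":0},
    {"grip":-0.3,"slide":[-0.055,0.0985,0],"spin":0},
    {"grip":-0.3,"slide":[-0.055,0.0985,0],"spin":0},
    {"grip":-0.3,"slide":[-0.055,0.0985,0],"spin":0},
    {"grip":-0.3,"slide":[-0.055,0.0985,0],"spin":0},
    {"grip":-0.3,"slide":[-0.055,0.0985,0],"spin":0},
    {"grip":-0.3,"slide":[-0.055,0.0985,0],"spin":0},
    {"grip":-0.3,"slide":[-0.055,0.0985,0],"spin":0}
  ]
}}

```text
time: 3.6
tool_pos: [0.5586, 0.1487, 0.3489]
ee_rot: [-3.141, 0.0, 1.338]
wrist_force: [0.0, 0.4, -0.1]
width: 0.061
finger_force: 0.0
```

```bash
python3 - <<'E'
from h import *
o=sensors.get_obs(); print(o)
s=snapshot('scene')[:,:,::-1]; cv2.imwrite('pics/s1.png',cv2.resize(s[60:260,220:460],None,fx=3,fy=3))
E
```

```text
{'time': 3.6, 'joint_positions': array([1.61917844e-01, 1.74412212e-01, 9.78617948e-01, 3.42618445e-04,
       1.98939994e+00, 3.95045367e-01]), 'qvel': array([-0.64519204,  0.53589435, -0.60023563,  0.00311819,  0.0651025 ,
       -0.64525149]), 'joint_torque': array([  1.28363762, -39.71963167, -28.03531587,  -0.08596871,
         0.06648062,   0.52338688]), 'tool_pos': array([0.55862056, 0.14871274, 0.34889241]), 'ee_rot': array([-3.14069921e+00,  3.32506216e-05,  1.33780796e+00]), 'wrist_force': array([ 0.02950528,  0.39167203, -0.11186825]), 'wrist_torque': array([-0.03913691,  0.03975035,  0.0002952 ]), 'finger_force': 0.0, 'width': 0.06103329255815899}
```

View pics/s1.png

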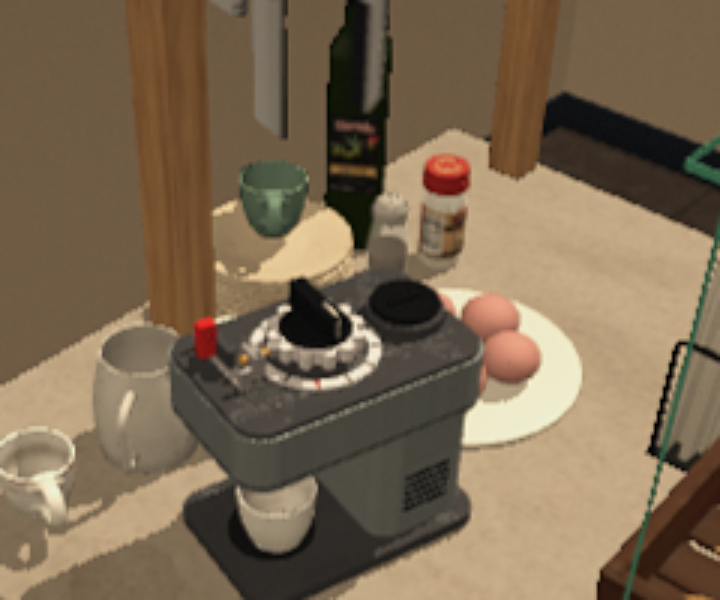

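The fingers hang centred above the dial: in the crop they sit at columns 270 and 372, and the dial is at 316. The wing is undisturbed, so I descend around it.

Call:
{"fn": "arm_command", "kwargs": {
  "plan": [
    {"grip":-0.3,"slide":[0,0,0],"spin":0},
    {"grip":-0.3,"slide":[0,0,0.044],"spin":0},
    {"grip":-0.3,"slide":[0,0,0.044],"spin":0},
    {"grip":-0.3,"slide":[0,0,0.044],"spin":0},
    {"grip":-0.3,"slide":[0,0,0.044],"spin":0},
    {"grip":-0.3,"slide":[0,0,0.044],"spin":0},
    {"grip":-0.3,"slide":[0,0,0.011],"spin":0},
    {"grip":-0.3,"slide":[0,0,0.011],"spin":0},
    {"grip":-0.3,"slide":[0,0,0],"spin":0},
    {"grip":-0.3,"slide":[0,0,0],"spin":0}
  ]
}}

```text
time: 4.9
tool_pos: [0.5579, 0.1503, 0.2295]
ee_rot: [3.14, -0.001, 1.338]
wrist_force: [0.7, -0.0, -0.3]
width: 0.0611
finger_force: 0.0
```

```bash
cat > st.py <<'E'
from h import *
o=sensors.get_obs()
for k in('time','tool_pos','ee_rot','wrist_force','wrist_torque','width','finger_force','joint_positions'): print(k,np.round(o[k],4))
E
python3 - <<'E'
import st
from h import *
s=snapshot('scene')[:,:,::-1]; cv2.imwrite('pics/s2.png',cv2.resize(s[110:230,260:400],None,fx=5,fy=5))
E
```

```text
time 4.9
tool_pos [0.5579 0.1503 0.2295]
ee_rot [ 3.1401e+00 -8.0000e-04  1.3380e+00]
wrist_force [ 0.6788 -0.0034 -0.2645]
wrist_torque [-0.0943  0.0695  0.0188]
width 0.0611
finger_force 0.0
joint_positions [1.6500e-01 1.4460e-01 1.2486e+00 1.0000e-04 1.7468e+00 3.9780e-01]
```

View pics/s2.png

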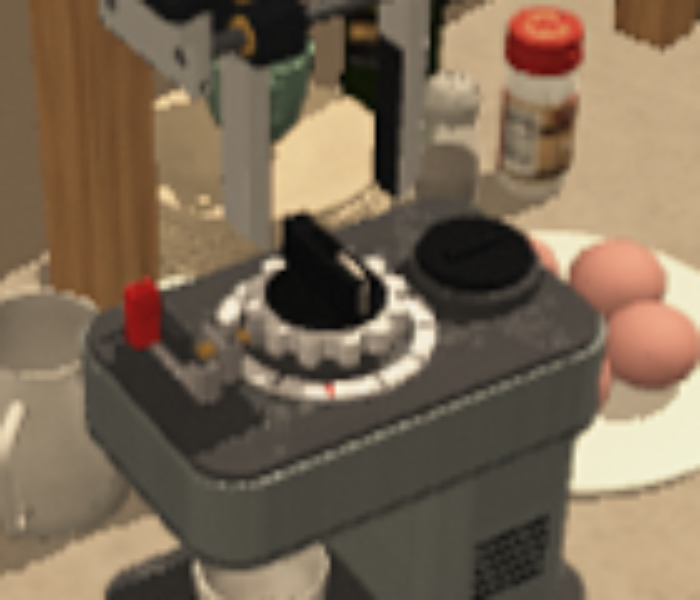

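```bash
python3 - <<'E'
from h import *
P=np.array([.5579,.1503]); ty=np.array([.973,-.231]); tx=np.array([.231,.973])
f=lambda n,p,x0=260,y0=110:tuple(np.round((np.array(proj(n,p))-(x0,y0)+.5)*5,0))
print('axis wheeltop',f('scene',[.557,.148,.196]),'wing c',f('scene',[.557,.148,.211]))
for s in(1,-1):
  for z in(.2045,.211,.225):
    for k in(8,-8): print(s,z,k,f('scene',[*(P+s*ty*.0305+tx*k*.001),z]))
print('wing ends top',[f('scene',[*(np.array([.557,.148])+tx*k),.222]) for k in(.028,-.028)])
print('tab',f('scene',[.491,.1917,.205]))
E
```

```text
axis wheeltop (np.float64(328.0), np.float64(294.0)) wing c (np.float64(328.0), np.float64(265.0))
1 0.2045 8 (np.float64(374.0), np.float64(242.0))
1 0.2045 -8 (np.float64(396.0), np.float64(261.0))
1 0.211 8 (np.float64(374.0), np.float64(230.0))
1 0.211 -8 (np.float64(396.0), np.float64(248.0))
1 0.225 8 (np.float64(375.0), np.float64(202.0))
1 0.225 -8 (np.float64(398.0), np.float64(221.0))
-1 0.2045 8 (np.float64(254.0), np.float64(289.0))
-1 0.2045 -8 (np.float64(275.0), np.float64(308.0))
-1 0.211 8 (np.float64(254.0), np.float64(276.0))
-1 0.211 -8 (np.float64(275.0), np.float64(296.0))
-1 0.225 8 (np.float64(254.0), np.float64(248.0))
-1 0.225 -8 (np.float64(275.0), np.float64(268.0))
wing ends top [(np.float64(291.0), np.float64(211.0)), (np.float64(368.0), np.float64(277.0))]
tab (np.float64(142.0), np.float64(302.0))
```

```bash
python3 - <<'E'
from h import *
from bench import robot
print(robot.tip_reach,[a for a in dir(robot) if a[0]!='_'])
o=sensors.get_obs();print(o['time'],o['tool_pos'])
s=snapshot('scene')[:,:,::-1]; old=cv2.imread('pics/s2.png'); new=cv2.resize(s[110:230,260:400],None,fx=5,fy=5)
print('change',np.abs(new.astype(int)-old).mean()); cv2.imwrite('pics/s3.png',new)
t=snapshot('top')[:,:,::-1]; cv2.imwrite('pics/t3.png',cv2.resize(t[105:225,250:370],None,fx=5,fy=5))
o=sensors.get_obs();print(o['time'],o['tool_pos'])
P=np.array([.5586,.1487]); ty=np.array([.973,-.231])
for sg in(1,-1):
  for z in(.324,.35): print('s1',sg,z,(np.array(proj('scene',[*(P+sg*ty*.0305),z]))-(220,60))*3)
E
```

```text
0.025 ['IKError', 'tip_reach']
4.95 [0.55790818 0.15025906 0.22938949]
change 0.5476746031746031
5.05 [0.55785674 0.15015437 0.22908409]
s1 1 0.324 [358.41720075 149.16607232]
s1 1 0.35 [360.05963866 112.67302113]
s1 -1 0.324 [279.91947902 175.2682198 ]
s1 -1 0.35 [279.98668624 138.14718917]
```

View pics/t3.png

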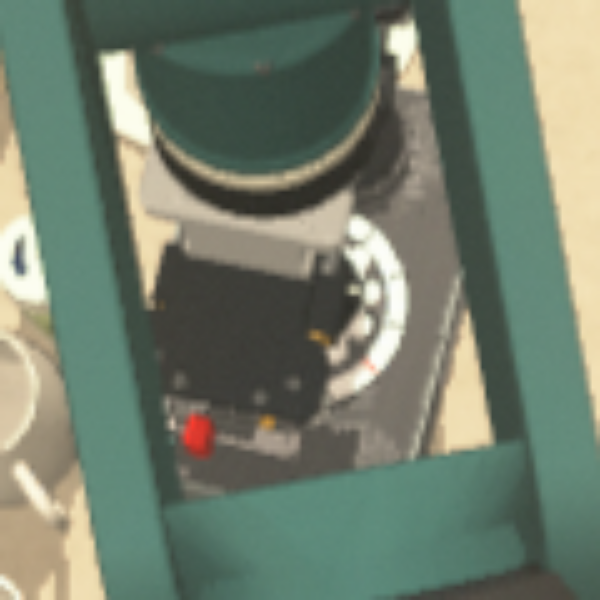

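The top view shows the dark gripper body at crop (155–340, 245–420), with the tab and the front of the grinder clear. I'll check these edges against the reported pose.

```bash
python3 - <<'E'
from h import *
ty=np.array([.973,-.231]); tx=np.array([.231,.973]);P=np.array([.5579,.1502])
f=lambda p:np.round((np.array(proj('top',p))-(250,105)+.5)*5)
for z in(.30,.33,.40):
    print(z,'c',f([*P,z]),'corners',[f([*(P+a*.0885*ty+b*.0375*tx),z]) for a in(1,-1) for b in(1,-1)])
# triangulate gripper-left fingertip bottom from s3? list scene proj of body bottom corners
g=lambda p:np.round((np.array(proj('scene',p))-(260,110)+.5)*5)
print([g([*(P+a*.0885*ty+b*.0375*tx),.301]) for a in(1,-1) for b in(1,-1)])
print(np.round(cv2.Rodrigues(Ro.from_euler('xyz',sensors.get_obs()['ee_rot']).as_matrix())[0].T,3))
E
```

```text
0.3 c [284. 220.] corners [array([239., -10.]), array([425.,  27.]), array([136., 421.]), array([330., 461.])]
0.33 c [280. 195.] corners [array([233., -44.]), array([427.,  -5.]), array([126., 404.]), array([328., 446.])]
0.4 c [269. 130.] corners [array([ 218., -133.]), array([433., -91.]), array([ 98., 360.]), array([323., 407.])]
[array([454., -25.]), array([567.,  52.]), array([85., 97.]), array([188., 189.])]
[[2.464e+00 1.948e+00 2.000e-03]]
```

Call:
{"fn": "arm_command", "kwargs": {
  "plan": [
    {"grip":0.5,"slide":[0,0,0],"spin":0},
    {"grip":0.5,"slide":[0,0,0],"spin":0},
    {"grip":0.5,"slide":[0,0,0],"spin":0},
    {"grip":0.5,"slide":[0,0,0],"spin":0}
  ]
}}

```text
time: 5.55
tool_pos: [0.5576, 0.1502, 0.2284]
ee_rot: [-3.142, -0.0, 1.338]
wrist_force: [-0.6, -0.4, -0.3]
width: 0.0253
finger_force: 0.0
```

```bash
python3 - <<'E'
import st
from h import *
a=cv2.imread('pics/scene0.png').astype(int); n=snapshot('scene')[:,:,::-1]; cv2.imwrite('pics/s4f.png',n)
d=np.abs(n-a).max(2)>35
for v in range(135,195): print(v,''.join('#' if x else '.' for x in d[v,290:355]))
o=sensors.get_obs(); P=o['tool_pos'][:2]; ty=np.array([.973,-.231]); tx=np.array([.231,.973])
for z in(.204,.22,.236):print(z,[np.round(proj('scene',[*(P+s*ty*.012+tx*k),z])) for s in(1,-1) for k in (.008,-.008)])
E
```

```text
time 5.55
tool_pos [0.5576 0.1502 0.2284]
ee_rot [-3.1415e+00 -1.0000e-04  1.3380e+00]
wrist_force [-0.6225 -0.3561 -0.3274]
wrist_torque [-0.0806  0.0373 -0.0011]
width 0.0253
finger_force 0.0
joint_positions [1.6490e-01 1.4520e-01 1.2499e+00 1.0000e-04 1.7465e+00 3.9770e-01]
135 ......................######.###......##########.................
136 ......................#####.####......##########.................
137 ......................####.#####.....##########..................
138 ......................###.######.....##########..................
139 .........................#######.....###########.................
140 ......................#..#######.....###########.................
141 .........................#######.....##########..................
142 ........................########.....##########..................
143 .......................#########.....##########..................
144 ......................##########.....##########..................
145 ......................##########.....##########..................
146 ......................##########.....##########.
[... 2949 characters left out ...]
........
189 .................................................................
190 ..............##..#..............................................
191 .............###...#.............................................
192 .............##....#..#..........................................
193 ........####..#....####..........................................
194 .........#.###..#######..........................................
0.204 [array([327., 161.]), array([331., 165.]), array([318., 165.]), array([322., 169.])]
0.22 [array([327., 155.]), array([332., 159.]), array([318., 158.]), array([322., 162.])]
0.236 [array([327., 148.]), array([332., 152.]), array([318., 152.]), array([322., 156.])]
```

The fingertips show about 30 mm higher than the stated tip reach implies (z ≈ 0.235). I'll descend in small steps and watch the force and the image.

Call:
{"fn": "arm_command", "kwargs": {
  "plan": [
    {"grip":0.5,"slide":[0,0,0.004],"spin":0},
    {"grip":0.5,"slide":[0,0,0.004],"spin":0},
    {"grip":0.5,"slide":[0,0,0],"spin":0}
  ]
}}

```text
time: 5.98
tool_pos: [0.5574, 0.1502, 0.2241]
ee_rot: [-3.141, 0.0, 1.338]
wrist_force: [0.2, 0.5, 0.1]
width: 0.0234
finger_force: 0.0
```

```bash
cat > tip.py <<'E'
import st
from h import *
a=cv2.imread('pics/scene0.png').astype(int); n=snapshot('scene')[:,:,::-1]
d=np.abs(n-a).max(2)>35
for v in range(144,176): print(v,''.join('#' if x else '.' for x in d[v,300:350]))
E
python3 tip.py
```

```text
time 5.975
tool_pos [0.5574 0.1502 0.2241]
ee_rot [-3.1410e+00  2.0000e-04  1.3379e+00]
wrist_force [0.2046 0.5445 0.0906]
wrist_torque [-0.0835  0.0361  0.0103]
width 0.0234
finger_force 0.0
joint_positions [1.6490e-01 1.4560e-01 1.2580e+00 1.0000e-04 1.7386e+00 3.9780e-01]
144 ............##########.....#########..............
145 ............##########.....##########.............
146 ............##########.....##########.............
147 ............##########.....#########..............
148 ............##########.....#########..............
149 ............##########.....#########..............
150 ............##########.....#########..............
151 ............##########.....######.#...............
152 ............########........#####.................
153 .............###.#####.......###..................
154 ................######........##..................
155 ................######............................
156 .................#####............................
157 .................#####............................
158 ...................###............................
[... 235 characters left out ...]
........................................
164 ..................................................
165 ..................................................
166 ..................................................
167 ..................................................
168 ..................................................
169 ..................................................
170 ...........#......................................
171 ..........###.....................................
172 ..........###.#...................................
173 ..............#...................................
174 .####....########.................................
175 .#####..########..................................
```

Call:
{"fn": "arm_command", "kwargs": {
  "plan": [
    {"grip":0.5,"slide":[0,0,0.006],"spin":0},
    {"grip":0.5,"slide":[0,0,0.006],"spin":0},
    {"grip":0.5,"slide":[0,0,0.006],"spin":0},
    {"grip":0.5,"slide":[0,0,0.006],"spin":0},
    {"grip":0.5,"slide":[0,0,0],"spin":0}
  ]
}}

```text
time: 6.65
tool_pos: [0.5574, 0.1502, 0.212]
ee_rot: [-3.141, 0.0, 1.338]
wrist_force: [-0.6, -0.1, -0.1]
width: 0.0238
finger_force: 0.0
```

```bash
python3 tip.py
```

```text
time 6.65
tool_pos [0.5574 0.1502 0.212 ]
ee_rot [-3.1409e+00  2.0000e-04  1.3379e+00]
wrist_force [-0.6343 -0.096  -0.1176]
wrist_torque [-0.0938  0.0536 -0.0036]
width 0.0238
finger_force 0.0
joint_positions [1.6490e-01 1.4680e-01 1.2804e+00 1.0000e-04 1.7152e+00 3.9780e-01]
144 ............##########.....#########..............
145 ............##########.....##########.............
146 ............##########.....##########.............
147 ............##########.....#########..............
148 ............##########.....#########..............
149 ............##########.....#########..............
150 ............##########.....#########..............
151 ............##########.....######.###.............
152 ............########.......######.##..............
153 ............####.#####.....#####....#.............
154 .............#..######.....#########..............
155 ................######.....####.####..............
156 ................######.....####.###...............
157 ................######......###.##................
158 ................######........#.#...............
[... 237 characters left out ...]
.........###.......###..................
164 ....................##........###.................
165 ..................................................
166 ..................................................
167 ..................................................
168 ..................................................
169 ..................................................
170 ..........##......................................
171 .........####.....................................
172 ..........###.#...................................
173 ..............#...................................
174 .####....########.................................
175 .#####..#########.................................
```

Call:
{"fn": "arm_command", "kwargs": {
  "plan": [
    {"grip":0.5,"slide":[0,0,0.006],"spin":0},
    {"grip":0.5,"slide":[0,0,0.006],"spin":0},
    {"grip":0.5,"slide":[0,0,0.006],"spin":0},
    {"grip":0.5,"slide":[0,0,0.002],"spin":0},
    {"grip":0.5,"slide":[0,0,0],"spin":0}
  ]
}}

```text
time: 7.32
tool_pos: [0.5575, 0.1502, 0.2024]
ee_rot: [-3.141, -0.0, 1.338]
wrist_force: [-0.5, -0.0, 1.2]
width: 0.0238
finger_force: 0.0
```

```bash
python3 tip.py
```

```text
time 7.325
tool_pos [0.5575 0.1502 0.2024]
ee_rot [-3.1414 -0.      1.3379]
wrist_force [-0.519  -0.0424  1.1672]
wrist_torque [-0.0858  0.0313  0.0331]
width 0.0238
finger_force 0.0
joint_positions [1.6490e-01 1.4800e-01 1.2979e+00 1.0000e-04 1.6958e+00 3.9780e-01]
144 ............##########.....##########.............
145 ............##########.....##########.............
146 ............##########.....##########.............
147 ............##########.....##########.............
148 ............##########.....#########..............
149 ............##########.....#########..............
150 ............##########.....#########..............
151 ............##########.....######.###.............
152 ............########.......######.##..............
153 ............####.#####.....#####....#.............
154 .............#..######.....#########..............
155 ................######.....####..###..............
156 ................######.....####.####..............
157 ................######.....####.####..............
158 ................######......###.####..............
159 ....
[... 226 characters left out ...]
....########.......###..................
164 ................######........###.................
165 ................######............................
166 .................#####............................
167 ...................###............................
168 ..................................................
169 ..................................................
170 ..........##......................................
171 .........####.....................................
172 ..........###.#...................................
173 ....###.......#...................................
174 .#####...########.................................
175 .#####..#########.................................
```

Call:
{"fn": "arm_command", "kwargs": {
  "plan": [
    {"grip":0.5,"slide":[-0.003,0,0],"spin":0},
    {"grip":0.8,"slide":[0,0,0],"spin":0},
    {"grip":0.8,"slide":[0,0,0],"spin":0},
    {"grip":1,"slide":[0,0,0],"spin":0},
    {"grip":1,"slide":[0,0,0],"spin":0}
  ]
}}

```text
time: 8.0
tool_pos: [0.5581, 0.1485, 0.2027]
ee_rot: [3.14, -0.0, 1.337]
wrist_force: [5.1, -0.8, -1.2]
width: 0.0116
finger_force: 29.9
```

```bash
python3 st.py
```

```text
time 8.0
tool_pos [0.5581 0.1485 0.2027]
ee_rot [ 3.1396e+00 -3.0000e-04  1.3375e+00]
wrist_force [ 5.1187 -0.7661 -1.164 ]
wrist_torque [-0.2275 -0.6871 -0.0906]
width 0.0116
finger_force 29.8685
joint_positions [ 1.6220e-01  1.4650e-01  1.2990e+00 -5.0000e-04  1.6941e+00  3.9540e-01]
```

Call:
{"fn": "arm_command", "kwargs": {
  "plan": [
    {"grip":1,"slide":[0,0.0016,0],"spin":0.1},
    {"grip":1,"slide":[0,0,0],"spin":0},
    {"grip":1,"slide":[0,0,0],"spin":0}
  ]
}}

```text
time: 8.38
tool_pos: [0.5581, 0.1485, 0.2026]
ee_rot: [3.141, -0.0, 1.329]
wrist_force: [3.9, -0.6, 0.5]
width: 0.0119
finger_force: 29.9
```

```bash
python3 st.py
```

```text
time 8.375
tool_pos [0.5581 0.1485 0.2026]
ee_rot [ 3.1412e+00 -1.0000e-04  1.3291e+00]
wrist_force [ 3.9157 -0.5996  0.479 ]
wrist_torque [-0.2469 -0.4729 -0.1387]
width 0.0119
finger_force 29.8642
joint_positions [ 1.6190e-01  1.4780e-01  1.2976e+00 -1.0000e-04  1.6957e+00  4.0360e-01]
```

Call:
{"fn": "arm_command", "kwargs": {
  "plan": [
    {"grip":1,"slide":[0,0.004,0],"spin":0},
    {"grip":1,"slide":[0,0,0],"spin":0},
    {"grip":1,"slide":[0,0,0],"spin":0}
  ]
}}

```text
time: 8.75
tool_pos: [0.5583, 0.1484, 0.2026]
ee_rot: [-3.138, 0.0, 1.33]
wrist_force: [-4.7, 0.7, 4.2]
width: 0.0121
finger_force: 29.9
```

```bash
python3 st.py
```

```text
time 8.75
tool_pos [0.5583 0.1484 0.2026]
ee_rot [-3.1380e+00  3.0000e-04  1.3298e+00]
wrist_force [-4.6847  0.7494  4.1831]
wrist_torque [ 0.0141  1.1532 -0.1213]
width 0.0121
finger_force 29.8664
joint_positions [1.611e-01 1.511e-01 1.294e+00 1.100e-03 1.700e+00 4.022e-01]
```

Call:
{"fn": "arm_command", "kwargs": {
  "plan": [
    {"grip":1,"slide":[0,0,0],"spin":0.2},
    {"grip":1,"slide":[0,0,0],"spin":0.2},
    {"grip":1,"slide":[0,0,0],"spin":0}
  ]
}}

```text
time: 9.12
tool_pos: [0.5583, 0.1485, 0.2026]
ee_rot: [-3.138, 0.001, 1.295]
wrist_force: [-5.7, -0.5, 4.6]
width: 0.0118
finger_force: 29.9
```

```bash
python3 st.py
```

```text
time 9.125
tool_pos [0.5583 0.1485 0.2026]
ee_rot [-3.1381e+00  6.0000e-04  1.2954e+00]
wrist_force [-5.7123 -0.518   4.5727]
wrist_torque [-0.0847  1.1374  0.1562]
width 0.0118
finger_force 29.9433
joint_positions [1.6120e-01 1.5110e-01 1.2941e+00 1.0000e-03 1.6999e+00 4.3670e-01]
```

Call:
{"fn": "arm_command", "kwargs": {
  "plan": [
    {"grip":1,"slide":[0,-0.0023,0],"spin":0},
    {"grip":1,"slide":[0,0,0],"spin":0.55},
    {"grip":1,"slide":[0,0,0],"spin":0.55},
    {"grip":1,"slide":[0,0,0],"spin":0.55},
    {"grip":1,"slide":[0,0,0],"spin":0}
  ]
}}

```text
time: 9.75
tool_pos: [0.5584, 0.1484, 0.2026]
ee_rot: [-3.141, 0.0, 1.151]
wrist_force: [-3.5, -0.3, 3.7]
width: 0.0118
finger_force: 29.9
```

```bash
python3 st.py
```

```text
time 9.75
tool_pos [0.5584 0.1484 0.2026]
ee_rot [-3.1410e+00  3.0000e-04  1.1511e+00]
wrist_force [-3.5352 -0.2529  3.6834]
wrist_torque [-0.0939  0.8913  0.0508]
width 0.0118
finger_force 29.9123
joint_positions [1.6160e-01 1.4930e-01 1.2960e+00 1.0000e-04 1.6969e+00 5.8130e-01]
```

Call:
{"fn": "arm_command", "kwargs": {
  "plan": [
    {"grip":1,"slide":[0,0,0],"spin":0.55},
    {"grip":1,"slide":[0,0,0],"spin":0.55},
    {"grip":1,"slide":[0,0,0],"spin":0.55},
    {"grip":1,"slide":[0,0,0],"spin":0}
  ]
}}

```text
time: 10.25
tool_pos: [0.5586, 0.1483, 0.2026]
ee_rot: [-3.141, 0.0, 1.007]
wrist_force: [-3.2, 0.0, 3.7]
width: 0.0119
finger_force: 29.9
```

```bash
python3 st.py
```

```text
time 10.25
tool_pos [0.5586 0.1483 0.2026]
ee_rot [-3.1413e+00  2.0000e-04  1.0075e+00]
wrist_force [-3.2149  0.0415  3.7199]
wrist_torque [-0.1301  0.8969 -0.0095]
width 0.0119
finger_force 29.8877
joint_positions [0.1614 0.1494 1.2959 0.     1.6967 0.7248]
```

Call:
{"fn": "arm_command", "kwargs": {
  "plan": [
    {"grip":1,"slide":[0,0,0],"spin":0.55},
    {"grip":1,"slide":[0,0,0],"spin":0.55},
    {"grip":1,"slide":[0,0,0],"spin":0.55},
    {"grip":1,"slide":[0,0,0],"spin":0}
  ]
}}

```text
time: 10.75
tool_pos: [0.5588, 0.1482, 0.2026]
ee_rot: [3.142, 0.0, 0.864]
wrist_force: [-3.5, -1.8, 3.6]
width: 0.0119
finger_force: 29.9
```

```bash
python3 st.py
```

```text
time 10.75
tool_pos [0.5588 0.1482 0.2026]
ee_rot [3.1415e+00 1.0000e-04 8.6360e-01]
wrist_force [-3.4619 -1.7976  3.6099]
wrist_torque [-0.1616  0.8461 -0.0974]
width 0.0119
finger_force 29.8717
joint_positions [ 1.6130e-01  1.4940e-01  1.2958e+00 -1.0000e-04  1.6964e+00  8.6850e-01]
```

Call:
{"fn": "arm_command", "kwargs": {
  "plan": [
    {"grip":1,"slide":[-0.0011,-0.0011,-0.001],"spin":0.4},
    {"grip":1,"slide":[0,0,0],"spin":0.4},
    {"grip":1,"slide":[0,0,0],"spin":0}
  ]
}}

```text
time: 11.12
tool_pos: [0.5587, 0.1482, 0.2027]
ee_rot: [3.141, -0.001, 0.792]
wrist_force: [0.1, -1.3, 1.1]
width: 0.0116
finger_force: 29.9
```

```bash
python3 st.py
```

```text
time 11.125
tool_pos [0.5587 0.1482 0.2027]
ee_rot [ 3.1406e+00 -8.0000e-04  7.9220e-01]
wrist_force [ 0.0538 -1.2992  1.1106]
wrist_torque [-0.2157 -0.0318 -0.1243]
width 0.0116
finger_force 29.8695
joint_positions [ 1.6130e-01  1.4840e-01  1.2969e+00 -3.0000e-04  1.6951e+00  9.3990e-01]
```

Call:
{"fn": "arm_command", "kwargs": {
  "plan": [
    {"grip":1,"slide":[0,0,0],"spin":0.1},
    {"grip":1,"slide":[0,0,0],"spin":0}
  ]
}}

```text
time: 11.38
tool_pos: [0.5587, 0.1481, 0.2027]
ee_rot: [3.141, -0.001, 0.784]
wrist_force: [2.6, -1.6, -1.9]
width: 0.0117
finger_force: 29.9
```

```bash
python3 st.py
```

```text
time 11.375
tool_pos [0.5587 0.1481 0.2027]
ee_rot [ 3.1407e+00 -6.0000e-04  7.8370e-01]
wrist_force [ 2.6006 -1.6036 -1.8971]
wrist_torque [-0.2824 -0.3175  0.0168]
width 0.0117
finger_force 29.8954
joint_positions [ 1.6130e-01  1.4840e-01  1.2969e+00 -4.0000e-04  1.6952e+00  9.4840e-01]
```

Call:
{"fn": "arm_command", "kwargs": {
  "plan": [
    {"grip":1,"slide":[0,0,0],"spin":0.1},
    {"grip":1,"slide":[0,0,0],"spin":0}
  ]
}}

```text
time: 11.62
tool_pos: [0.5587, 0.1481, 0.2027]
ee_rot: [3.141, -0.001, 0.775]
wrist_force: [3.9, -1.6, -1.7]
width: 0.0116
finger_force: 29.9
```

```bash
python3 st.py
```

```text
time 11.625
tool_pos [0.5587 0.1481 0.2027]
ee_rot [ 3.1407e+00 -6.0000e-04  7.7490e-01]
wrist_force [ 3.9455 -1.6315 -1.7477]
wrist_torque [-0.3786 -0.6969  0.1073]
width 0.0116
finger_force 29.9422
joint_positions [ 1.6140e-01  1.4830e-01  1.2970e+00 -4.0000e-04  1.6953e+00  9.5720e-01]
```

Call:
{"fn": "arm_command", "kwargs": {
  "plan": [
    {"grip":1,"slide":[0,0,0],"spin":0.1},
    {"grip":1,"slide":[0,0,0],"spin":0}
  ]
}}

```text
time: 11.88
tool_pos: [0.5586, 0.1481, 0.2027]
ee_rot: [3.141, -0.001, 0.766]
wrist_force: [5.3, -1.4, -3.4]
width: 0.0114
finger_force: 29.9
```

```bash
python3 st.py
```

```text
time 11.875
tool_pos [0.5586 0.1481 0.2027]
ee_rot [ 3.1407e+00 -6.0000e-04  7.6580e-01]
wrist_force [ 5.3401 -1.368  -3.4235]
wrist_torque [-0.3975 -0.8232  0.1258]
width 0.0114
finger_force 29.9479
joint_positions [ 1.6130e-01  1.4830e-01  1.2970e+00 -4.0000e-04  1.6953e+00  9.6620e-01]
```

Call:
{"fn": "arm_command", "kwargs": {
  "plan": [
    {"grip":1,"slide":[0.001,0.001,0],"spin":0.1},
    {"grip":1,"slide":[0,0,0],"spin":0}
  ]
}}

```text
time: 12.12
tool_pos: [0.5587, 0.1481, 0.2027]
ee_rot: [-3.141, 0.001, 0.757]
wrist_force: [3.6, -1.5, -2.7]
width: 0.0118
finger_force: 29.9
```

```bash
python3 st.py
```

```text
time 12.125
tool_pos [0.5587 0.1481 0.2027]
ee_rot [-3.1415e+00  6.0000e-04  7.5730e-01]
wrist_force [ 3.6263 -1.5045 -2.7121]
wrist_torque [-0.3418 -0.5868  0.143 ]
width 0.0118
finger_force 29.9413
joint_positions [ 1.6120e-01  1.4960e-01  1.2955e+00 -2.0000e-04  1.6971e+00  9.7470e-01]
```

Call:
{"fn": "arm_command", "kwargs": {
  "plan": [
    {"grip":1,"slide":[0,0,0],"spin":0.1},
    {"grip":1,"slide":[0,0,0],"spin":0}
  ]
}}

```text
time: 12.38
tool_pos: [0.5587, 0.1481, 0.2027]
ee_rot: [-3.142, 0.0, 0.749]
wrist_force: [3.9, -2.8, -3.9]
width: 0.0118
finger_force: 29.9
```

```bash
python3 st.py | grep -E "rot|torq|force"
```

```text
ee_rot [-3.1415e+00  5.0000e-04  7.4860e-01]
wrist_force [ 3.8734 -2.8307 -3.9493]
wrist_torque [-0.4885 -0.6177  0.04  ]
finger_force 29.9379
```

```bash
cat > av.py <<'E'
from h import *
T=[];F=[]
for i in range(5):
    o=sensors.get_obs(); T.append(o['wrist_torque'][2]); F.append(o['wrist_force'])
    if i<4: snapshot('scene')
print('t',round(o['time'],2),'yaw',round(o['ee_rot'][2],4),'T',np.round(T,3),'mean',round(np.mean(T),3),'F',np.round(np.mean(F,0),1),'w',round(o['width'],4))
E
python3 av.py
```

```text
t 12.57 yaw 0.7488 T [0.04  0.059 0.053 0.068 0.077] mean 0.059 F [ 3.4 -2.4 -4.3] w 0.0117
```

Call:
{"fn": "arm_command", "kwargs": {
  "plan": [
    {"grip":1,"slide":[0,0,0],"spin":0.1},
    {"grip":1,"slide":[0,0,0],"spin":0}
  ]
}}

```text
time: 12.82
tool_pos: [0.5587, 0.1481, 0.2027]
ee_rot: [-3.141, 0.001, 0.74]
wrist_force: [3.9, -2.1, -5.2]
width: 0.0116
finger_force: 29.9
```

```bash
python3 av.py
```

```text
t 13.03 yaw 0.7401 T [0.099 0.101 0.054 0.084 0.096] mean 0.087 F [ 4.1 -2.8 -5.3] w 0.0121
```

Call:
{"fn": "arm_command", "kwargs": {
  "plan": [
    {"grip":1,"slide":[0,0,0.001],"spin":0.1},
    {"grip":1,"slide":[0,0,0],"spin":0}
  ]
}}

```text
time: 13.28
tool_pos: [0.5587, 0.1482, 0.2027]
ee_rot: [3.141, 0.0, 0.731]
wrist_force: [4.2, -4.2, -2.4]
width: 0.0114
finger_force: 30.0
```

```bash
python3 av.py
```

```text
t 13.47 yaw 0.7313 T [0.136 0.119 0.085 0.132 0.128] mean 0.12 F [ 3.1 -4.  -3.3] w 0.0113
```

Call:
{"fn": "arm_command", "kwargs": {
  "plan": [
    {"grip":1,"slide":[0,0,0],"spin":0.08},
    {"grip":1,"slide":[0,0,0],"spin":0}
  ]
}}

```text
time: 13.72
tool_pos: [0.5587, 0.1482, 0.2027]
ee_rot: [3.141, 0.0, 0.724]
wrist_force: [2.3, -4.7, -3.0]
width: 0.0117
finger_force: 30.0
```

```bash
python3 av.py
```

```text
t 13.93 yaw 0.7243 T [0.106 0.114 0.176 0.103 0.126] mean 0.125 F [ 2.  -4.5 -2.3] w 0.0119
```

Call:
{"fn": "arm_command", "kwargs": {
  "plan": [
    {"grip":1,"slide":[-0.0006,0.0018,0],"spin":0.08},
    {"grip":1,"slide":[0,0,0],"spin":0}
  ]
}}

```text
time: 14.18
tool_pos: [0.5588, 0.1481, 0.2027]
ee_rot: [-3.14, -0.0, 0.718]
wrist_force: [0.4, -2.2, -0.8]
width: 0.0119
finger_force: 30.0
```

```bash
python3 av.py
```

```text
t 14.38 yaw 0.7181 T [0.15  0.135 0.137 0.153 0.187] mean 0.152 F [-0.2 -1.5 -0.8] w 0.0116
```

Call:
{"fn": "arm_command", "kwargs": {
  "plan": [
    {"grip":1,"slide":[0,0,0],"spin":0.08},
    {"grip":1,"slide":[0,0,0],"spin":0}
  ]
}}

```text
time: 14.62
tool_pos: [0.5588, 0.1481, 0.2027]
ee_rot: [-3.14, -0.0, 0.711]
wrist_force: [-1.1, -0.0, 0.1]
width: 0.012
finger_force: 30.0
```

```bash
python3 av.py
```

```text
t 14.82 yaw 0.7111 T [0.166 0.192 0.174 0.095 0.186] mean 0.162 F [-1.3  0.7 -0.1] w 0.0116
```

Call:
{"fn": "arm_command", "kwargs": {
  "plan": [
    {"grip":1,"slide":[0,0,0],"spin":0.07},
    {"grip":1,"slide":[0,0,0],"spin":0}
  ]
}}

```text
time: 15.08
tool_pos: [0.5588, 0.148, 0.2027]
ee_rot: [-3.14, -0.0, 0.705]
wrist_force: [-3.1, 2.0, 1.0]
width: 0.0115
finger_force: 30.0
```

```bash
python3 av.py
```

```text
t 15.28 yaw 0.7049 T [0.197 0.196 0.094 0.243 0.229] mean 0.192 F [-3.2  2.5  1.1] w 0.012
```

Call:
{"fn": "arm_command", "kwargs": {
  "plan": [
    {"grip":1,"slide":[-0.0004,-0.0014,0],"spin":0.07},
    {"grip":1,"slide":[0,0,0],"spin":0}
  ]
}}

```text
time: 15.52
tool_pos: [0.5588, 0.148, 0.2027]
ee_rot: [3.141, -0.001, 0.698]
wrist_force: [-1.6, 3.2, 0.8]
width: 0.0119
finger_force: 30.0
```

```bash
python3 av.py
```

```text
t 15.72 yaw 0.6983 T [0.196 0.201 0.256 0.251 0.227] mean 0.226 F [-1.3  2.9  1.5] w 0.0119
```

Call:
{"fn": "arm_command", "kwargs": {
  "plan": [
    {"grip":1,"slide":[0,0,0],"spin":0.07},
    {"grip":1,"slide":[0,0,0],"spin":0}
  ]
}}

```text
time: 15.98
tool_pos: [0.5588, 0.148, 0.2027]
ee_rot: [3.141, -0.001, 0.692]
wrist_force: [-1.4, 3.5, 2.1]
width: 0.0114
finger_force: 30.1
```

```bash
python3 av.py
```

```text
t 16.18 yaw 0.6922 T [0.252 0.238 0.289 0.257 0.218] mean 0.251 F [-0.9  3.3  1.8] w 0.0115
```

Call:
{"fn": "arm_command", "kwargs": {
  "plan": [
    {"grip":1,"slide":[0,0,0],"spin":0.05},
    {"grip":1,"slide":[0,0,0],"spin":0},
    {"grip":1,"slide":[0,0,0],"spin":0},
    {"grip":1,"slide":[0,0,0],"spin":0}
  ]
}}

```text
time: 16.68
tool_pos: [0.5588, 0.148, 0.2026]
ee_rot: [3.141, -0.001, 0.688]
wrist_force: [1.0, 3.5, 3.1]
width: 0.012
finger_force: 30.1
```

```bash
python3 av.py; python3 st.py
```

```text
t 16.88 yaw 0.6879 T [0.275 0.262 0.279 0.306 0.254] mean 0.275 F [0.6 3.8 1.9] w 0.0115
time 16.875
tool_pos [0.5588 0.148  0.2027]
ee_rot [ 3.1414e+00 -8.0000e-04  6.8790e-01]
wrist_force [0.8071 3.8057 1.3054]
wrist_torque [0.8436 0.0717 0.2541]
width 0.0115
finger_force 30.0706
joint_positions [1.6060e-01 1.4860e-01 1.2967e+00 3.0000e-04 1.6955e+00 1.0436e+00]
```

Call:
{"fn": "arm_command", "kwargs": {
  "plan": [
    {"grip":1,"slide":[0,0,0],"spin":-0.8},
    {"grip":1,"slide":[0,0,0],"spin":-0.8},
    {"grip":1,"slide":[0,0,0],"spin":-0.8},
    {"grip":1,"slide":[0,0,0],"spin":-0.8},
    {"grip":1,"slide":[0,0,0],"spin":-0.8},
    {"grip":1,"slide":[0,0,0],"spin":-0.8},
    {"grip":1,"slide":[0,0,0],"spin":-0.8},
    {"grip":1,"slide":[0,0,0],"spin":-0.8},
    {"grip":1,"slide":[0,0,0],"spin":-0.8},
    {"grip":1,"slide":[0,0,0],"spin":0}
  ]
}}

```text
time: 18.12
tool_pos: [0.5582, 0.1483, 0.2027]
ee_rot: [-3.141, -0.001, 1.316]
wrist_force: [-1.3, 5.6, 3.0]
width: 0.0115
finger_force: 29.9
```

```bash
python3 av.py
```

```text
t 18.32 yaw 1.3156 T [-0.149 -0.036 -0.072 -0.119 -0.115] mean -0.098 F [-0.9  5.6  2.4] w 0.0116
```

Call:
{"fn": "arm_command", "kwargs": {
  "plan": [
    {"grip":1,"slide":[0.0022,-0.0006,0],"spin":-0.9},
    {"grip":1,"slide":[0,0,0],"spin":-0.9},
    {"grip":1,"slide":[0,0,0],"spin":-0.9},
    {"grip":1,"slide":[0,0,0],"spin":-0.9},
    {"grip":1,"slide":[0,0,0],"spin":-0.9},
    {"grip":1,"slide":[0,0,0],"spin":-0.9},
    {"grip":1,"slide":[0,0,0],"spin":-0.9},
    {"grip":1,"slide":[0,0,0],"spin":-0.9},
    {"grip":1,"slide":[0,0,0],"spin":-0.9},
    {"grip":1,"slide":[0,0,0],"spin":0}
  ]
}}

```text
time: 19.58
tool_pos: [0.5574, 0.1483, 0.2026]
ee_rot: [-3.139, 0.0, 2.021]
wrist_force: [-4.2, 1.7, 4.6]
width: 0.0117
finger_force: 29.9
```

```bash
python3 av.py
```

```text
t 19.77 yaw 2.0211 T [-0.008 -0.022  0.012 -0.026  0.004] mean -0.008 F [-4.9  1.6  5. ] w 0.0117
```

Call:
{"fn": "arm_command", "kwargs": {
  "plan": [
    {"grip":1,"slide":[0.0014,-0.0015,0.0],"spin":-0.97},
    {"grip":1,"slide":[0,0,0],"spin":-0.97},
    {"grip":1,"slide":[0,0,0],"spin":-0.97},
    {"grip":1,"slide":[0,0,0],"spin":-0.97},
    {"grip":1,"slide":[0,0,0],"spin":-0.97},
    {"grip":1,"slide":[0,0,0],"spin":-0.97},
    {"grip":1,"slide":[0,0,0],"spin":-0.97},
    {"grip":1,"slide":[0,0,0],"spin":-0.97},
    {"grip":1,"slide":[0,0,0],"spin":-0.97},
    {"grip":1,"slide":[0,0,0],"spin":-0.97}
  ]
}}

```text
time: 21.02
tool_pos: [0.5567, 0.1476, 0.2026]
ee_rot: [-3.138, -0.001, 2.87]
wrist_force: [-4.9, -1.1, 4.7]
width: 0.0118
finger_force: 29.9
```

Call:
{"fn": "arm_command", "kwargs": {
  "plan": [
    {"grip":1,"slide":[0,0,0],"spin":-0.1},
    {"grip":1,"slide":[0,0,0],"spin":0},
    {"grip":1,"slide":[0,0,0],"spin":0}
  ]
}}

```text
time: 21.4
tool_pos: [0.5568, 0.1476, 0.2026]
ee_rot: [-3.138, -0.001, 2.875]
wrist_force: [-5.4, -1.2, 4.9]
width: 0.0114
finger_force: 29.9
```

```bash
python3 av.py
```

```text
t 21.6 yaw 2.8747 T [ 0.026  0.025  0.05  -0.011 -0.029] mean 0.012 F [-5.2 -1.6  5. ] w 0.0119
```

Call:
{"fn": "arm_command", "kwargs": {
  "plan": [
    {"grip":0.1,"slide":[0,0,0],"spin":0},
    {"grip":0.1,"slide":[0,0,0],"spin":0},
    {"grip":0.1,"slide":[0,0,0],"spin":0},
    {"grip":0.1,"slide":[0,0,0],"spin":0},
    {"grip":0.1,"slide":[0,0,-0.04],"spin":0},
    {"grip":0.1,"slide":[0,0,-0.04],"spin":0},
    {"grip":0.1,"slide":[0,0,-0.04],"spin":0},
    {"grip":0.1,"slide":[0,0,0],"spin":0},
    {"grip":0.1,"slide":[0,0,0],"spin":0}
  ]
}}

```text
time: 22.72
tool_pos: [0.5573, 0.1492, 0.2615]
ee_rot: [-3.141, -0.001, 2.878]
wrist_force: [-0.2, 0.9, 0.5]
width: 0.0421
finger_force: 0.0
```

```bash
python3 st.py; python3 - <<'E'
from h import *
s=snapshot('scene')[:,:,::-1]; cv2.imwrite('pics/s5.png',cv2.resize(s[110:230,260:400],None,fx=5,fy=5))
o=sensors.get_obs(); y=o['ee_rot'][2]; tx=np.array([np.cos(y),np.sin(y)]); ty=np.array([np.sin(y),-np.cos(y)])
d=np.array([.492,.1913])-o['tool_pos'][:2]; print('units x,y',d@tx/.5,d@ty/.5)
E
```

```text
time 22.725
tool_pos [0.5573 0.1492 0.2615]
ee_rot [-3.1412e+00 -1.0000e-03  2.8781e+00]
wrist_force [-0.25    0.8777  0.5328]
wrist_torque [0.0272 0.0456 0.0158]
width 0.0421
finger_force 0.0
joint_positions [ 1.6340e-01  1.4570e-01  1.1845e+00  1.0000e-04  1.8126e+00 -1.1439e+00]
units x,y 0.1477066268084131 0.04735077049584613
```

View pics/s5.png

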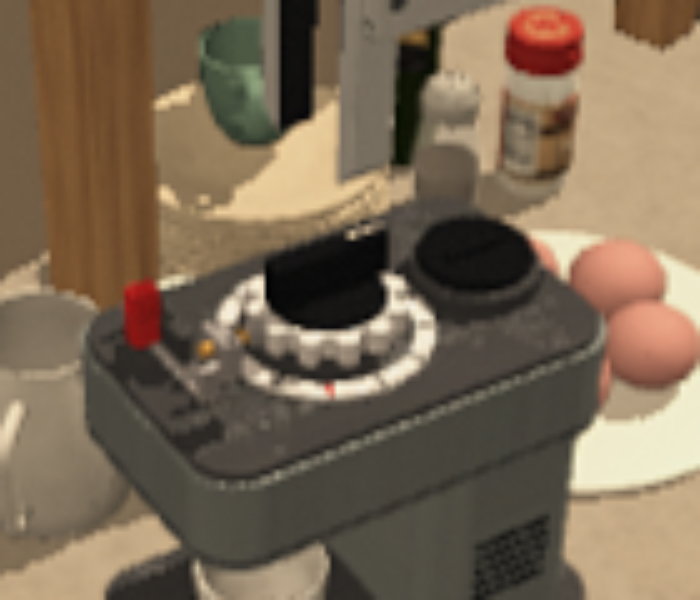

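The wing now points straight back, with its white line at crop (365,232). That is three stops beyond its starting stop 1, so it is at stop 4. The tab is still open, at about (142,313). Next I go to the tab.

Call:
{"fn": "arm_command", "kwargs": {
  "plan": [
    {"grip":0.3,"slide":[0.0493,0.0158,0],"spin":0},
    {"grip":0.3,"slide":[0.0493,0.0158,0],"spin":0},
    {"grip":0.3,"slide":[0.0493,0.0158,0],"spin":0},
    {"grip":0.3,"slide":[0,0,0],"spin":0},
    {"grip":0.3,"slide":[0,0,0.03],"spin":0},
    {"grip":0.3,"slide":[0,0,0.03],"spin":0},
    {"grip":0.3,"slide":[0,0,0],"spin":0},
    {"grip":0.3,"slide":[0,0,0],"spin":0}
  ]
}}

```text
time: 23.78
tool_pos: [0.4925, 0.1911, 0.2321]
ee_rot: [-3.141, -0.001, 2.878]
wrist_force: [-0.6, -0.3, -0.9]
width: 0.0329
finger_force: 0.0
```

```bash
python3 st.py; python3 - <<'E'
from h import *
s=snapshot('scene')[:,:,::-1]; cv2.imwrite('pics/s6.png',cv2.resize(s[110:230,240:380],None,fx=5,fy=5))
E
```

```text
time 23.775
tool_pos [0.4925 0.1911 0.2321]
ee_rot [-3.1413e+00 -6.0000e-04  2.8776e+00]
wrist_force [-0.6443 -0.3243 -0.9427]
wrist_torque [-0.0251  0.0633 -0.0103]
width 0.0329
finger_force 0.0
joint_positions [ 0.2628  0.0352  1.3615  0.      1.7455 -1.044 ]
```

View pics/s6.png

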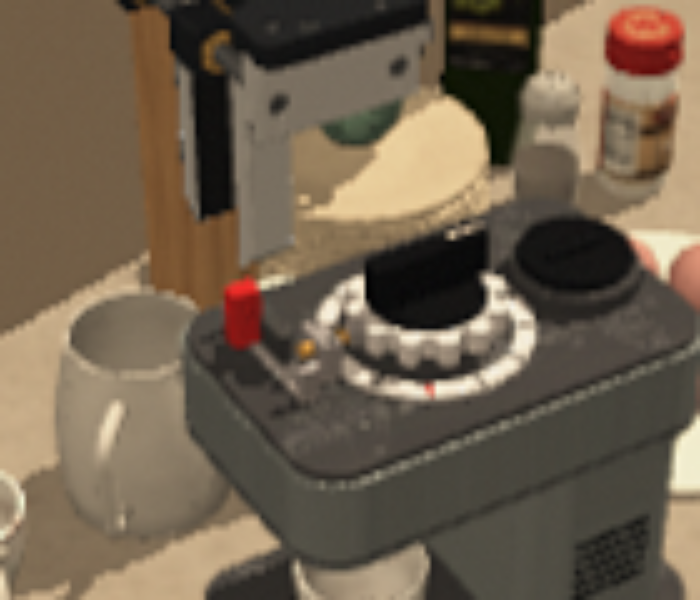

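The fingers hang above and on either side of the tab: tips at crop (205,215) and (265,260), tab at (242,310). I descend to straddle it.

Call:
{"fn": "arm_command", "kwargs": {
  "plan": [
    {"grip":0.3,"slide":[0,0,0.017],"spin":0},
    {"grip":0.3,"slide":[0,0,0.017],"spin":0},
    {"grip":0.3,"slide":[0,0,0.017],"spin":0},
    {"grip":0.3,"slide":[0,0,0.015],"spin":0},
    {"grip":0.3,"slide":[0,0,0],"spin":0},
    {"grip":0.3,"slide":[0,0,0],"spin":0}
  ]
}}

```text
time: 24.58
tool_pos: [0.4924, 0.1915, 0.1997]
ee_rot: [3.141, 0.0, 2.878]
wrist_force: [0.5, -1.0, -0.5]
width: 0.0328
finger_force: 0.0
```

```bash
python3 st.py; python3 - <<'E'
from h import *
s=snapshot('scene')[:,:,::-1]; cv2.imwrite('pics/s7f.png',s)
h=cv2.cvtColor(s,cv2.COLOR_BGR2HSV)[150:190,270:320]
m=((h[...,0]<8)|(h[...,0]>172))&(h[...,1]>150)&(h[...,2]>70)
g=(h[...,1]<40)&(h[...,2]>110)
for v in range(0,36): print(150+v,''.join('R' if a else ('o' if b else '.') for a,b in zip(m[v],g[v])))
y,x=np.nonzero(m); print(x.mean()+270,y.mean()+150,m.sum())
E
```

```text
time 24.575
tool_pos [0.4924 0.1915 0.1997]
ee_rot [3.1413e+00 4.0000e-04 2.8782e+00]
wrist_force [ 0.5016 -0.9659 -0.4697]
wrist_torque [ 0.048   0.0281 -0.0011]
width 0.0328
finger_force 0.0
joint_positions [ 2.6340e-01  3.8500e-02  1.4217e+00  1.0000e-04  1.6809e+00 -1.0440e+00]
150 ..................................................
151 ..................................................
152 ..................................................
153 ..................................................
154 ..................................................
155 ..................................................
156 ..................................................
157 ..................................................
158 ..................................................
159 ..................................................
160 ..................................................
161 ..................................................
162 ..................................................
163 ..................................................
164 ...........................................
[... 503 characters left out ...]
174 ...............RRR................................
175 ...............RRR................................
176 ...............RRRRRRR............................
177 ...............RRRRRRR............................
178 ...............RRRRRR.............................
179 .................RRR..............................
180 ..................................................
181 ..................................................
182 ..................................................
183 ..................................................
184 ..................................................
185 ..........................................oo......
286.84615384615387 173.55769230769232 52
```

Call:
{"fn": "arm_command", "kwargs": {
  "plan": [
    {"grip":0.6,"slide":[0,0,0.001],"spin":0},
    {"grip":0.6,"slide":[0,0,0],"spin":0},
    {"grip":0.6,"slide":[0,0,0],"spin":0},
    {"grip":0.6,"slide":[0,-0.006,0],"spin":0},
    {"grip":0.6,"slide":[0,-0.006,0],"spin":0},
    {"grip":0.6,"slide":[0,-0.006,0],"spin":0},
    {"grip":0.6,"slide":[0,-0.006,0],"spin":0},
    {"grip":0.6,"slide":[0,0,0],"spin":0}
  ]
}}

```text
time: 25.62
tool_pos: [0.489, 0.1795, 0.199]
ee_rot: [-3.141, -0.0, 2.878]
wrist_force: [0.7, 1.4, 0.2]
width: 0.0189
finger_force: 0.5
```

```bash
python3 av.py; python3 st.py|grep tool
```

```text
t 25.82 yaw 2.878 T [-0.013 -0.058  0.014  0.051  0.029] mean 0.005 F [ 0.   1.  -0.2] w 0.0185
tool_pos [0.4891 0.1795 0.199 ]
```

Call:
{"fn": "arm_command", "kwargs": {
  "plan": [
    {"grip":0.6,"slide":[0,-0.006,0],"spin":0},
    {"grip":0.6,"slide":[0,0,0],"spin":0}
  ]
}}

```text
time: 26.08
tool_pos: [0.4884, 0.1769, 0.199]
ee_rot: [3.141, -0.0, 2.878]
wrist_force: [-0.4, 1.6, -0.1]
width: 0.0186
finger_force: 0.7
```

```bash
python3 av.py; python3 st.py|grep tool
```

```text
t 26.27 yaw 2.8781 T [ 0.019 -0.001 -0.048 -0.017  0.002] mean -0.009 F [-0.2  1.4 -0.3] w 0.0188
tool_pos [0.4884 0.1769 0.199 ]
```

Call:
{"fn": "arm_command", "kwargs": {
  "plan": [
    {"grip":0.6,"slide":[0,-0.003,0],"spin":0},
    {"grip":0.6,"slide":[0,-0.003,0],"spin":0},
    {"grip":0.6,"slide":[0,0,0],"spin":0}
  ]
}}

```text
time: 26.65
tool_pos: [0.4883, 0.1765, 0.199]
ee_rot: [3.136, 0.0, 2.88]
wrist_force: [2.7, 7.2, -2.0]
width: 0.0189
finger_force: 4.0
```

```bash
python3 av.py; python3 st.py|grep tool
```

```text
t 26.85 yaw 2.8799 T [ 0.022  0.007 -0.031 -0.051  0.032] mean -0.004 F [ 2.6  7.5 -1.6] w 0.0188
tool_pos [0.4883 0.1765 0.199 ]
```

Call:
{"fn": "arm_command", "kwargs": {
  "plan": [
    {"grip":0.6,"slide":[0,-0.002,0],"spin":0},
    {"grip":0.6,"slide":[0,-0.002,0],"spin":0},
    {"grip":0.6,"slide":[0,0,0],"spin":0}
  ]
}}

```text
time: 27.22
tool_pos: [0.4883, 0.1764, 0.199]
ee_rot: [3.132, 0.001, 2.881]
wrist_force: [3.3, 11.8, -2.7]
width: 0.0193
finger_force: 6.2
```

```bash
python3 av.py; python3 st.py|grep tool
```

```text
t 27.43 yaw 2.8812 T [-0.001 -0.055 -0.058  0.014 -0.019] mean -0.024 F [ 3.6 12.  -3. ] w 0.0191
tool_pos [0.4883 0.1764 0.199 ]
```

Call:
{"fn": "arm_command", "kwargs": {
  "plan": [
    {"grip":0.6,"slide":[0,0.008,0],"spin":0},
    {"grip":0.4,"slide":[0,0.007,0],"spin":0},
    {"grip":0.4,"slide":[0,0,0],"spin":0},
    {"grip":0.4,"slide":[0,0,0],"spin":0},
    {"grip":0.4,"slide":[0,0,-0.04],"spin":0},
    {"grip":0.4,"slide":[0,0,-0.06],"spin":0},
    {"grip":0.4,"slide":[0,0,-0.1],"spin":0},
    {"grip":0.4,"slide":[0,0,-0.1],"spin":0},
    {"grip":0.4,"slide":[0,0,0],"spin":0}
  ]
}}

```text
time: 28.55
tool_pos: [0.4903, 0.1793, 0.3545]
ee_rot: [3.137, 0.009, 2.878]
wrist_force: [-0.2, 0.2, -0.7]
width: 0.028
finger_force: 0.0
```

```bash
python3 st.py; python3 - <<'E'
from h import *
s=snapshot('scene')[:,:,::-1]; cv2.imwrite('pics/s8.png',cv2.resize(s[110:230,240:380],None,fx=5,fy=5))
def red(im):
    h=cv2.cvtColor(np.ascontiguousarray(im),cv2.COLOR_BGR2HSV)[150:200,270:330]
    m=((h[...,0]<8)|(h[...,0]>172))&(h[...,1]>170)&(h[...,2]>90)
    k,l,st,c=cv2.connectedComponentsWithStats(m.astype('uint8')); i=1+np.argmax(st[1:,4]); return c[i]+(270,150),st[i,4]
a,na=red(cv2.imread('pics/scene0.png')); b,nb=red(s)
d=onz('scene',*b,.205)-onz('scene',*a,.205); print(a,na,b,nb,d,np.linalg.norm(d))
E
```

```text
time 28.55
tool_pos [0.4903 0.1793 0.3545]
ee_rot [3.1369 0.009  2.8776]
wrist_force [-0.1697  0.1674 -0.7147]
wrist_torque [-0.0197 -0.0095 -0.0151]
width 0.028
finger_force 0.0
joint_positions [ 2.4210e-01  3.9100e-02  1.1157e+00 -3.0000e-04  1.9766e+00 -1.0649e+00]
[287.94318182 172.06818182] 88 [290.98850575 175.16091954] 87 [-0.00302373 -0.01191733  0.        ] 0.012294950392710047
```

View pics/s8.png

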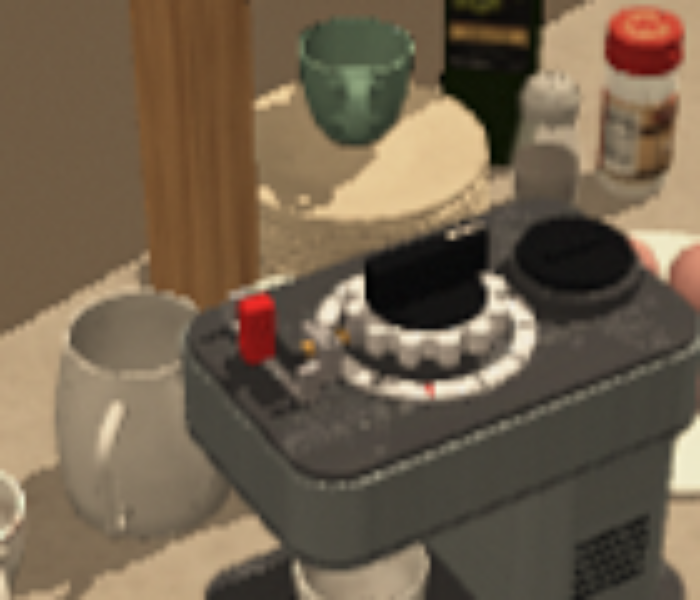

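The tab has moved 12.3 mm to the right and now stands at crop (257,328), fully home. The dial is unchanged, and the arm is clear of everything. I'm handing the job in.

```bash
python3 -c "
from bench import ticket
print(ticket.close_job())"
```

```text
the job is handed in; nothing more can be done
None
```

The burrs were brought to a firm touch at about 0.27 N m total, the dial was set back four clicks, the red lock tab was slid fully home (about 12 mm), and the job is handed in; no verdict came back.

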